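# Rock the angle gauge on the sprung stud to its mark and hold

## Task

Lift the brass barrel drum off the stud block and set it down standing in the boxwood sorting dish. Then take the angle gauge by the post on its top, stand it upright on the head of the sprung stud, and rock it over sideways on the stud until its swinging pointer settles in the gap between the two prongs of its mark. Finish while still holding the gauge there at that lean, gripped and lightly pressed on the stud, and leave the walnut box, the tin and the cork block where they are.

Things in the scene. Friction and masses are not known exactly. Their poses are not given: they have to be found in the camera images.
- block: Fixed wooden stud block, 110 (x) x 120 (y) x 40 mm high. Origin: centre of its underside; z up. The stud stands in the middle of its top.
- stud: Steel stud, 20 mm shank, domed head (radius 12 mm, a smaller bump on its -y side 2.5 mm lower), 30 mm proud of the block's top. It is sprung and slides straight down: starts to sink at 2 N, then 0.5 N per mm, stops after 12 mm (8 N). Origin: on its axis, level with the block's top (40 mm above the bench) when not pressed.
- stud_top (a point): Crown of the stud's head, 30 mm above the stud's origin, 70 mm above the bench when not pressed.
- drum: Brass mainspring barrel drum: plain tube open at both ends, 56 mm outside and 44 mm inside diameter, 42 mm high, 0.16 kg. Origin: centre of its underside, z along its axis. At the start it stands on the block around the stud.
- dish: Round shallow boxwood dish, loose, 0.4 kg: 132 mm across at the foot, 152 mm at the rim, 18 mm high, wall 6 mm. Origin: centre of its underside.
- dish_in (a point): Centre of the dish's inner floor, 5 mm above its underside; flat inside to a radius of 60 mm.
- gauge: Loose angle gauge, 0.5 kg, 168 mm high: steel shoe 50 (x) x 80 (y) x 10 mm; open-fronted walnut case 30 (x) x 96 (y) mm from 10 to 120 mm height, paper dial facing the gauge's +x; square brass post 24 x 24 mm from 120 to 168 mm. Origin: centre of the shoe's underside, z up. Rocked about its own x axis. Starts on the bench, dial facing away from the robot.
- foot (a point): Centre of the underside of the gauge's shoe (the gauge's origin).
- grip (a point): Where to grip the gauge: in the middle of its post, 150 mm above the shoe's underside. Fingers closing along the gauge's y on the 24 mm wide post hold it firmly against rocking.
- pointer (a joint): Angle (rad) of the pendulum pointer in the gauge, about the gauge's +x axis through the pivot 106 mm above the shoe's underside; 0 = pointing at the shoe, positive = tip towards the gauge's +y. It hangs plumb, damped (settles in about 1 s): leaning the gauge's top towards its own +y by an angle makes it read plus that angle.
- mark (a joint): Angle (rad) at which the mark (a black two-pronged fork on the dial) is set; same axis, zero and sign as the pointer; it stays put. Pointer on mark = the two joints equal. Always to the gauge's +y side (0.17 to 0.33 rad), different each time.
- pointer_tip (a point): Tip of the steel pointer, 75 mm from the pivot; the pointer is a 3 mm wide needle with an 18 mm round bob.
- mark_gap (a point): Middle of the 14 mm wide gap between the mark's two prongs, 75 mm from the pivot.
- walnut_box: Bystander: loose dark lidded box 74 x 104 x 52 mm. Origin: centre of its underside. Leave alone.
- tin: Bystander: loose green enamel tin, 93 mm diameter, 60 mm high. Origin: centre of its underside. Leave alone.
- cork_block: Bystander: loose cork block 50 x 85 x 24 mm carrying three steel pinions 26 mm high (all one body). Origin: centre of its underside. Leave alone.
There are look-alikes about, which are no part of the job. Of the things like the dish, leave any that is purple; of the rest the smaller one is meant. Leave any blue or turquoise look-alike of the gauge alone.

How it is judged:
By the outcome, as a careful person would: the job done as asked, in the order asked, and still so for the second after the job is handed in, while the arm keeps its last pose, push and grip.
It also fails if it takes over 58 s, if anything falls off the work surface, if the arm or the gripper's body presses on something with over 40 N, if the wrist force passes 120 N, or if a joint passes its speed limit or range.

## Robot

A 7-joint arm with a two-finger parallel gripper is mounted at the origin on the work surface. World frame = base frame: x ahead of the robot, y to its left, z up, the work surface at z = 0. Lengths are in m, angles in rad, forces in N, time in s.
With the tool pointing down it reaches from about 0.425 to 0.875 m from the base axis. Payload 4.7 kg.
Tool frame: the origin (TCP) lies at the very end of the fingers, on their centre line; the grasp point (between the pads) lies behind it (ctrl.tcp_to_grasp is the z of the grasp point in the tool frame, in m); z points along the fingers, y is the line along which they close (so a half turn about z gives the same grasp; the last joint's range is limited). The gripper opens to 87 mm and grips with 3 to 60 N. Pads are 19 mm wide; open, the fingers measure 117 mm over their backs; the gripper's body (75 mm by 190 mm) begins 51 mm behind the grasp point.
Start: joints at [1.121, 0.321, -0.07, 1.45, 0.023, 1.371, -0.057], TCP at [0.291, -0.581, 0.223] pointing down, gripper open.
Joint ranges: [-2.86, 2.86], [-0.3, 2.09], [-1.38, 1.24], [0.06, 2.45], [-1.56, 4.7], [0.09, 2.05], [-2.69, 2.69]. Speed limits (rad/s): [2.57, 2.57, 3.14, 3.14, 3.14, 3.14, 3.14].

## Interface

Orientations are given as a rotation vector (axis times angle).
In Python, from bench import ctrl gives the robot as it stands.
- The arm moves only by the tool step_arm, never from a script. Its argument "targets" is a list of rows, each a list of 7 numbers: the shift along the world's x, y, z in cm, then the turn, a rotation vector about the world's x, y, z in degrees, then the opening, from 0 (shut) to 1 (fully open). A call has exactly 5 rows; each row shifts and turns the commanded pose from where the row before left it; what a row does not reach is not made up. A row lasts 1/12 s, in which the tool goes at most 41.7 mm and 7.16 degrees, less where a joint would pass 70% of its speed; a pose out of reach is approached as far as the arm can. A call with a gripper value outside its range is refused whole. The fingers move at their own pace and stop on an object; "force" is the grip in N (left out, the last holds). Time passes only in rows, so rows that do not move let the fingers close, or fill a call up. It gives the time, the measured TCP pose, the force, the opening and the grip force at its end, in the units of the state.
- ctrl.get_state(): the state, without advancing time (a new reading comes with each control period).
- ctrl.get_image(name): name is "side" or "top" or "wrist"; returns (picture, depth): 384x512x3 uint8, red, green, blue; 384x512 float32, m along the optical axis (not along the pixel's ray), 0 where there is no reading.
- ctrl.camera_params(name): a dict with "intrinsics" (3x3 intrinsics, pixels), "distortion" ([k1, k2, p1, p2, k3] as OpenCV has them; the pictures are not rectified), "rvec" (rotation vector, rad) and "tvec" (3), from world to camera coordinates, as OpenCV has them; the wrist camera has in their place "hand_eye" (4x4, takes a point from camera to tool coordinates, whose origin is the TCP and whose axes are the flange's). Camera axes: x right, y down, z forward; pixel columns grow to the right and rows downward; lengths in m; the calibration is good to about 2 mm. A picture is of the moment at which its call begins: read the wrist's pose just before it. camera_params takes no time and is no camera call.
- ctrl.close_job(): hands the job in; it is judged then, once.
The state is a dict: "time": time; "joint_positions": joint angles; "qd": joint speeds; "joint_torque": joint torques, N m; "position": TCP position; "tool_rot": TCP orientation; "ft_force": force on the tool from outside, world axes, zero at the start; "torque": the same for the moment, N m; "grip_width": opening from 0.0 (shut) to 1.0 (fully open); "grip_force": force on a finger pad.
Only numpy, scipy, OpenCV 4.12 (cv2) and the standard library are available. Lean on these libraries where they do the work, as an engineer would, in place of code of your own. Each camera call takes 0.05 s, during which the arm holds its last target. There are 200 camera calls.

## Working session

There is one attempt and no reset: what is moved stays moved. The work goes in short steps, Python scripts to look and compute and a tool call to move; the robot and the scene stay as the last step left them, time stands still between calls to the robot, and variables do not carry over. Pictures are saved under pics/ and viewed, at most 10 in all, crops included, and the job is handed in when it is done.

Besides the shell and the picture viewer there is one more tool, called after "Call:" as name(argument=value, ...) on one line, values as JSON. step_arm: Moves the arm, as the interface text tells. Its arguments: {"type":"object","properties":{"targets":{"type":"array"},"force":{"type":"number"}},"required":["targets"]}

```bash
ls; mkdir -p pics
cat > h.py <<'E'
import numpy as np, cv2
from bench import ctrl
def cloud(name,dep,st=None):
    p=ctrl.camera_params(name);K=np.array(p["intrinsics"]);d=np.array(p["distortion"])
    h,w=dep.shape;u,v=np.meshgrid(np.arange(w),np.arange(h))
    n=cv2.undistortPoints(np.stack([u,v],-1).reshape(-1,1,2).astype(np.float64),K,d).reshape(h,w,2)
    c=np.dstack([n*dep[...,None],dep])
    if "rvec" in p:
        R=cv2.Rodrigues(np.array(p["rvec"]))[0];return (c-np.array(p["tvec"]).ravel())@R
    H=np.array(p["hand_eye"]);t=c@H[:3,:3].T+H[:3,3]
    R=cv2.Rodrigues(np.array(st["tool_rot"]))[0];return t@R.T+np.array(st["position"])
def shot(name,fn=None):
    st=ctrl.get_state();im,dep=ctrl.get_image(name)
    if fn: cv2.imwrite("pics/"+fn,im[...,::-1])
    X=cloud(name,dep,st);X[dep==0]=np.nan
    return im,X,st
E
python3 - <<'E'
from h import *
s=ctrl.get_state();print(s,ctrl.tcp_to_grasp)
a,X,_=shot("top");b,Y,_=shot("side")
np.savez("s0.npz",a=a,X=X,b=b,Y=Y)
cv2.imwrite("pics/a.png",a[...,::-1]);cv2.imwrite("pics/b.png",b[...,::-1])
for n in("top","side"):
  p=ctrl.camera_params(n);R=cv2.Rodrigues(np.array(p["rvec"]))[0];print(n,-R.T@np.array(p["tvec"]).ravel(),R[2])
E
```

```text
pics
{'time': 0.0, 'joint_positions': array([ 1.12110548,  0.32182608, -0.07009803,  1.45166073,  0.02261335,
        1.37076017, -0.05694241]), 'qd': array([-0.00103378, -0.0001457 , -0.00050349,  0.00086993, -0.00041264,
        0.00135458, -0.00179411]), 'joint_torque': array([-1.51309710e-04, -4.91293573e+01, -4.03990243e-01, -3.12527382e+01,
       -6.39684917e-02,  4.37988248e-02,  1.80615825e-04]), 'position': array([ 0.29049211, -0.58087835,  0.22146676]), 'tool_rot': array([-3.05575672e+00, -7.21602407e-01,  8.32295297e-04]), 'ft_force': array([ 1.18953693, -0.34210669, -0.2754686 ]), 'torque': array([-0.00971676,  0.00995064,  0.03831819]), 'grip_force': 0.0, 'grip_width': 1.0013472248990896} -0.0187
top [0.31503746 0.06867318 1.39662489] [ 0.16550162 -0.0197653  -0.98601143]
side [0.29379646 0.9040797  1.02759127] [ 0.17628838 -0.66389958 -0.72674601]
```

View pics/a.png

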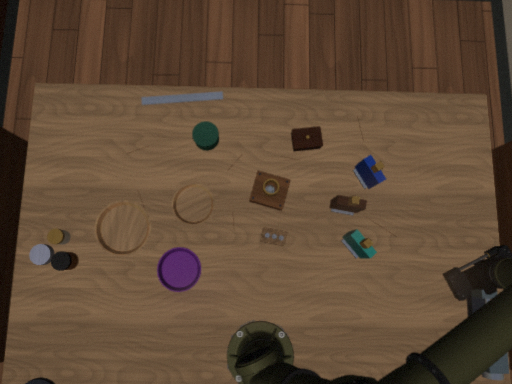

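View pics/b.png

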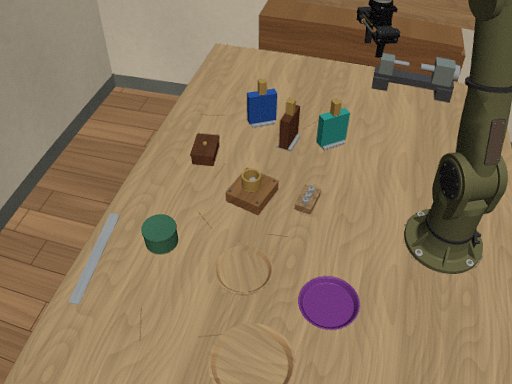

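Top view: the dish-like things are at (194,203), the smaller boxwood one; (123,226), the larger one; and (179,270), purple. The gauge-like things are at (348,205) walnut, (370,172) blue and (359,245) turquoise. I choose the dish at (194,203) and the gauge at (348,205). The drum is on the block at (270,188).

Run:
```python
from h import *
z=np.load("s0.npz");a,X,b,Y=z["a"],z["X"],z["b"],z["Y"]
cv2.imwrite("pics/c.png",np.hstack([cv2.resize(a[110:290,165:400],None,fx=1.7,fy=3*.85,interpolation=2) [:450], cv2.resize(b[70:230,210:370],(400,450),interpolation=2)])[...,::-1])
def rect(X,c,r,lo,hi,lab):
    m=(np.hypot(X[...,0]-c[0],X[...,1]-c[1])<r)&(X[...,2]>lo)&(X[...,2]<hi)
    P=X[m]
    if len(P)<4: print(lab,len(P));return
    R=cv2.minAreaRect(P[:,:2].astype(np.float32)*1000);print(lab,len(P),P.mean(0).round(4),np.round(R[0],1),np.round(R[1],1),round(R[2],1),P[:,2].max().round(4))
for n,u,v in[("drum",270,188),("dish",194,203),("gauge",348,205),("box",307,139),("tin",206,135),("cork",273,236),("blue",370,172),("turq",359,245)]:
    c=X[v,u];print(n,c.round(3))
    if n=="drum":
        for T,Z in(("t",X),("s",Y)):
            rect(Z,c,.1,.03,.05,T+"block");rect(Z,c,.05,.076,.095,T+"drumtop");rect(Z,c,.013,.06,.075,T+"stud")
    elif n=="dish":
        for T,Z in(("t",X),("s",Y)): rect(Z,c,.1,.012,.03,T+"rim")
    elif n=="gauge":
        for T,Z in(("t",X),("s",Y)):
            rect(Z,c,.09,.135,.18,T+"post");rect(Z,c,.09,.1,.128,T+"case");rect(Z,c,.1,.004,.02,T+"shoe")
    else: rect(X,c,.09,.015,.3,n)
```

```text
drum [ 0.557 -0.024  0.063]
tblock 908 [ 0.5542 -0.0221  0.0397] [556.8 -22.8] [119.7 111. ] 75.1 0.0498
tdrumtop 83 [ 0.5588 -0.0241  0.0815] [560.5 -23.9] [50.8 54.8] 89.9 0.0879
tstud 36 [ 0.5561 -0.0232  0.0664] [556.7 -23.3] [21.1 20.6] 2.2 0.0718
sblock 903 [ 0.5485 -0.0064  0.0398] [554. -24.] [125.6 112.2] 76.5 0.0498
sdrumtop 125 [ 0.5575 -0.0251  0.081 ] [558.5 -26.3] [53.7 58.1] 31.5 0.0869
sstud 21 [ 0.5551 -0.0248  0.069 ] [555.4 -24.3] [17.  15.4] 15.3 0.0737
dish [0.508 0.241 0.001]
trim 291 [0.5057 0.2448 0.0168] [505.  242.2] [145.3 146.9] 1.3 0.0238
srim 503 [0.5079 0.2324 0.0167] [504.2 241.5] [147.1 148.9] 5.4 0.0244
gauge [ 0.496 -0.276  0.115]
tpost 86 [ 0.5061 -0.2828  0.1615] [ 507.5 -285.2] [25.2 24.9] 81.6 0.1737
tcase 245 [ 0.499  -0.2829  0.1182] [ 467.2 -278. ] [ 98.3 112.9] 79.0 0.1273
tshoe 230 [ 0.4897 -0.2736  0.0076] [ 500.  -276.1] [176.7 188.8] 29.7 0.0199
spost 113 [ 0.5059 -0.2804  0.1564] [ 506.4 -284.4] [28.2 25. ] 84.9 0.1715
scase 229 [ 0.4975 -0.272   0.1153] [ 469.1 -271. ] [103.9 102.8] 68.7 0.1275
sshoe 240 [ 0.4899 -0.269   0.0088] [ 498.5 -272.3] [177.4 189.8] 60.9 0.02
box [ 0.738 -0.154  0.048]
box 634 [ 0.7443 -0.153   0.0443] [ 746.9 -154.3] [ 75.6 103.9] 8.7 0.0554
tin [0.74  0.201 0.061]
tin 603 [0.7428 0.2048 0.0567] [746.3 206.6] [91.7 89.9] 46.9 0.0687
cork [ 0.395 -0.037  0.04 ]
cork 358 [ 0.3955 -0.0395  0.026 ] [395.9 -39.4] [84.7 50.1] 80.5 0.0558
blue [ 0.609 -0.354  0.112]
blue 614 [ 0.6152 -0.3589  0.099 ] [ 616.9 -361. ] [96.8 42.9] 32.8 0.1738
turq [ 0.366 -0.308  0.119]
turq 550 [ 0.3713 -0.3138  0.1042] [ 370.5 -318.4] [97.3 38.7] 39.9 0.1725
```

View pics/c.png

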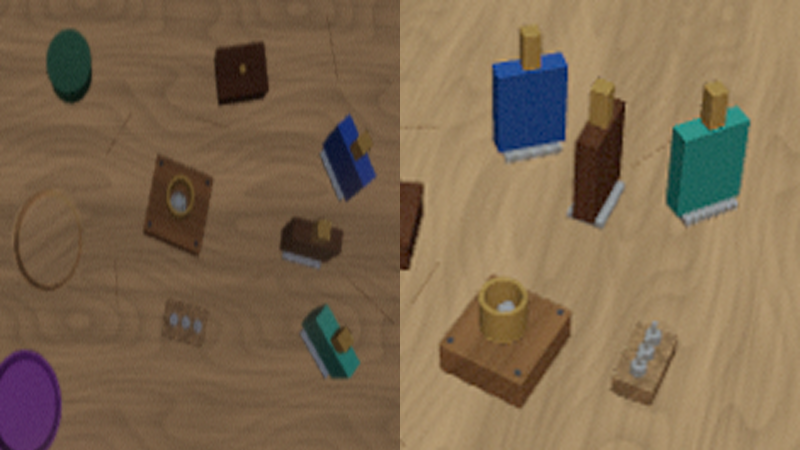

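The crop confirms it: in the left half the drum stands around the stud at (180,195), and the walnut gauge at (310,240) is between the blue and turquoise ones. The right half shows the same. Next I move over the drum.

Call:
step_arm(targets=[[1.8, 3.7, 0.2, 0, 0, 0, 1], [1.8, 3.7, 0.2, 0, 0, 0, 1], [1.8, 3.7, 0, 0, 0, 0, 1], [1.8, 3.7, 0, 0, 0, 0, 1], [1.8, 3.7, 0, 0, 0, 0, 1]], force=20)

```text
time: 0.52
position: [0.3811, -0.3943, 0.2262]
tool_rot: [-3.057, -0.722, 0.001]
ft_force: [0.9, 1.2, -0.3]
grip_width: 1.005
grip_force: 0.0
```

Call:
step_arm(targets=[[1.8, 3.7, 0, 0, 0, 0, 1], [1.8, 3.7, 0, 0, 0, 0, 1], [1.8, 3.7, 0, 0, 0, 0, 1], [1.8, 3.7, 0, 0, 0, 0, 1], [1.8, 3.7, 0, 0, 0, 0, 1]])

```text
time: 0.93
position: [0.471, -0.2094, 0.2264]
tool_rot: [3.057, 0.722, -0.001]
ft_force: [0.2, -0.6, -0.4]
grip_width: 1.0
grip_force: 0.0
```

Call:
step_arm(targets=[[1.8, 3.7, 0, 0, 0, 0, 1], [1.8, 3.7, 0, 0, 0, 0, 1], [1.8, 3.7, 0, 0, 0, 0, 1], [0, 0, 0, 0, 0, 0, 1], [0, 0, 0, 0, 0, 0, 1]])

```text
time: 1.35
position: [0.5253, -0.0971, 0.2263]
tool_rot: [-3.054, -0.732, 0.0]
ft_force: [0.8, -1.3, -0.5]
grip_width: 0.997
grip_force: 0.0
```

Run:
```python
from h import *
im,X,st=shot("wrist","w1.png")
np.savez("w1.npz",im=im,X=X)
m=(X[...,2]>.074)&(X[...,2]<.095)&(np.hypot(X[...,0]-.559,X[...,1]+.025)<.045)
P=X[m];print(len(P),st["position"])
if len(P)>5:print(P.mean(0),cv2.minEnclosingCircle(P[:,:2].astype(np.float32)*1000))
m=(X[...,2]>.035)&(X[...,2]<.045)&(np.hypot(X[...,0]-.559,X[...,1]+.025)<.1)
P=X[m]
if len(P)>5:print(len(P),cv2.minAreaRect(P[:,:2].astype(np.float32)*1000))
```

```text
829 [ 0.52531703 -0.09709344  0.22628336]
[ 0.55978279 -0.02616336  0.08211564] ((559.8359375, -26.935861587524414), 27.828994750976562)
6818 ((555.79931640625, -25.19017791748047), (121.1632308959961, 110.20378875732422), 75.24398040771484)
```

View pics/w1.png

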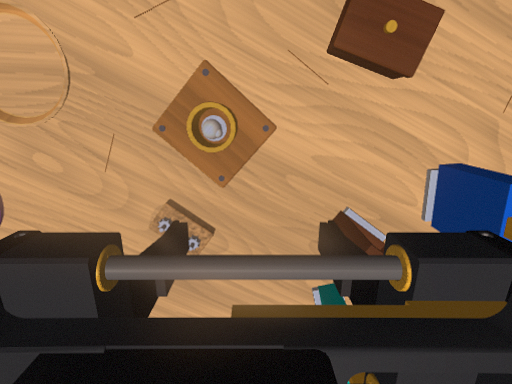

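The wrist view shows the drum ring at (212,127) around the stud, which has its bump inside. The block is at yaw -15°. I descend on the drum.

Call:
step_arm(targets=[[1.7, 3.5, 0, 0, 0, 0, 1], [1.7, 3.5, -1, 0, 0, 0, 1], [0, 0, -4, 0, 0, 0, 1], [0, 0, -4, 0, 0, 0, 1], [0, 0, -4, 0, 0, 0, 1]])

```text
time: 1.82
position: [0.5588, -0.0323, 0.0954]
tool_rot: [3.056, 0.719, 0.001]
ft_force: [1.0, -1.3, -0.8]
grip_width: 1.001
grip_force: 0.0
```

Call:
step_arm(targets=[[0, 0, -2.5, 0, 0, 0, 1], [0, 0, -1.5, 0, 0, 0, 1], [0, 0, -0.4, 0, 0, 0, 1], [0, 0, 0, 0, 0, 0, 1], [0, 0, 0, 0, 0, 0, 1]])

```text
time: 2.23
position: [0.5593, -0.0317, 0.0534]
tool_rot: [3.057, 0.719, 0.001]
ft_force: [-0.2, 0.6, 0.3]
grip_width: 1.0
grip_force: 0.0
```

Call:
step_arm(targets=[[0.05, 0.5, -0.1, 0, 0, 0, 1], [0, 0, 0, 0, 0, 0, 1], [0, 0, 0, 0, 0, 0, 0.6], [0, 0, 0, 0, 0, 0, 0.5], [0, 0, 0, 0, 0, 0, 0.4]])

```text
time: 2.65
position: [0.5595, -0.0254, 0.0521]
tool_rot: [3.057, 0.722, 0.001]
ft_force: [0.1, -1.1, 0.0]
grip_width: 0.853
grip_force: 0.0
```

Call:
step_arm(targets=[[0, 0, 0, 0, 0, 0, 0.3], [0, 0, 0, 0, 0, 0, 0.3], [0, 0, 0, 0, 0, 0, 0.3], [0, 0, 0, 0, 0, 0, 0.3], [0, 0, 0, 0, 0, 0, 0.3]])

```text
time: 3.07
position: [0.5593, -0.0255, 0.0517]
tool_rot: [3.057, 0.722, 0.0]
ft_force: [0.1, -1.0, -0.1]
grip_width: 0.646
grip_force: 20.0
```

Call:
step_arm(targets=[[0, 0, 1, 0, 0, 0, 0.3], [0, 0, 2.5, 0, 0, 0, 0.3], [0, 0, 2.5, 0, 0, 0, 0.3], [-0.4, 2, 0, 0, 0, 0, 0.3], [-0.6, 3, 0, 0, 0, 0, 0.3]])

```text
time: 3.48
position: [0.5511, 0.0212, 0.1138]
tool_rot: [3.057, 0.711, 0.005]
ft_force: [0.6, 0.8, -3.1]
grip_width: 0.652
grip_force: 20.0
```

Call:
step_arm(targets=[[-0.8, 4, 0, 0, 0, 0, 0.3], [-0.8, 4, 0, 0, 0, 0, 0.3], [-0.8, 4, 0, 0, 0, 0, 0.3], [-0.8, 4, 0, 0, 0, 0, 0.3], [-0.6, 3, 0, 0, 0, 0, 0.3]])

```text
time: 3.9
position: [0.5095, 0.2187, 0.1123]
tool_rot: [-3.055, -0.726, -0.0]
ft_force: [0.3, 0.6, -1.0]
grip_width: 0.644
grip_force: 20.0
```

Call:
step_arm(targets=[[-0.5, 2, 0, 0, 0, 0, 0.3], [-0.2, 0.8, 0, 0, 0, 0, 0.3], [0, 0, 0, 0, 0, 0, 0.3], [0, 0, 0, 0, 0, 0, 0.3], [0, 0, 0, 0, 0, 0, 0.3]])

```text
time: 4.32
position: [0.5052, 0.24, 0.1114]
tool_rot: [3.057, 0.717, -0.001]
ft_force: [-1.0, -0.3, -3.1]
grip_width: 0.65
grip_force: 20.0
```

Call:
step_arm(targets=[[0, 0.2, -3, 0, 0, 0, 0.3], [0, 0, -3, 0, 0, 0, 0.3], [0, 0, -1.8, 0, 0, 0, 0.3], [0, 0, -0.6, 0, 0, 0, 0.3], [0, 0, -0.3, 0, 0, 0, 0.3]])

```text
time: 4.73
position: [0.5042, 0.2422, 0.0233]
tool_rot: [3.057, 0.717, -0.004]
ft_force: [0.5, 0.0, -1.0]
grip_width: 0.648
grip_force: 20.0
```

Call:
step_arm(targets=[[0, 0, -0.3, 0, 0, 0, 0.3], [0, 0, -0.2, 0, 0, 0, 0.3], [0, 0, -0.1, 0, 0, 0, 0.3], [0, 0, 0, 0, 0, 0, 0.3], [0, 0, 0, 0, 0, 0, 0.3]])

```text
time: 5.15
position: [0.5048, 0.2448, 0.0194]
tool_rot: [3.057, 0.722, 0.002]
ft_force: [0.4, 0.5, -2.0]
grip_width: 0.646
grip_force: 20.0
```

Call:
step_arm(targets=[[0, 0, -0.1, 0, 0, 0, 0.3], [0, 0, -0.1, 0, 0, 0, 0.3], [0, 0, 0, 0, 0, 0, 0.3], [0, 0, 0, 0, 0, 0, 0.3], [0, 0, 0, 0, 0, 0, 0.3]])

```text
time: 5.57
position: [0.5043, 0.2447, 0.0167]
tool_rot: [3.057, 0.722, 0.0]
ft_force: [0.2, -0.6, -1.7]
grip_width: 0.645
grip_force: 20.0
```

Call:
step_arm(targets=[[0, 0, -0.1, 0, 0, 0, 0.3], [0, 0, 0, 0, 0, 0, 0.3], [0, 0, 0, 0, 0, 0, 0.3], [0, 0, 0, 0, 0, 0, 0.3], [0, 0, 0, 0, 0, 0, 0.3]])

```text
time: 5.98
position: [0.5044, 0.2447, 0.0166]
tool_rot: [3.057, 0.722, 0.0]
ft_force: [-2.4, -2.1, 5.8]
grip_width: 0.647
grip_force: 20.0
```

Contact. I release with a partial opening, then rise.

Call:
step_arm(targets=[[0, 0, 0, 0, 0, 0, 0.8], [0, 0, 0, 0, 0, 0, 0.8], [0, 0, 0, 0, 0, 0, 0.8], [0, 0, 0, 0, 0, 0, 0.8], [0, 0, 0, 0, 0, 0, 0.8]])

```text
time: 6.4
position: [0.5043, 0.2446, 0.0155]
tool_rot: [3.057, 0.722, -0.0]
ft_force: [-0.3, -0.4, -0.5]
grip_width: 0.794
grip_force: 0.0
```

Call:
step_arm(targets=[[0, 0, 1.5, 0, 0, 0, 0.8], [0, 0, 4, 0, 0, 0, 0.8], [0, 0, 4, 0, 0, 0, 1], [0, 0, 4, 0, 0, 0, 1], [0, 0, 4, 0, 0, 0, 1]])

```text
time: 6.82
position: [0.5038, 0.2447, 0.1923]
tool_rot: [3.057, 0.723, -0.0]
ft_force: [1.0, -0.4, 0.1]
grip_width: 0.946
grip_force: 0.0
```

Call:
step_arm(targets=[[0, 0, 4, 0, 0, 0, 1], [0, -3.5, 2, 0, 0, 0, 1], [0, -4, 0, 0, 0, 0, 1], [0, -4, 0, 0, 0, 0, 1], [0, -4, 0, 0, 0, 0, 1]])

```text
time: 7.23
position: [0.5042, 0.0883, 0.2513]
tool_rot: [3.056, 0.724, 0.003]
ft_force: [1.4, 0.8, -0.2]
grip_width: 1.001
grip_force: 0.0
```

Call:
step_arm(targets=[[0, -4, 0, 0, 0, 0, 1], [0, -4, 0, 0, 0, 0, 1], [0, -4, 0, 0, 0, 0, 1], [0, -2, 0, 0, 0, 0, 1], [0, 0, 0, 0, 0, 0, 1]])

```text
time: 7.65
position: [0.5037, -0.0572, 0.2502]
tool_rot: [3.059, 0.707, -0.002]
ft_force: [0.5, -0.1, -0.9]
grip_width: 0.997
grip_force: 0.0
```

Run:
```python
from h import *
im,X,st=shot("wrist","w2.png")
np.savez("w2.npz",im=im,X=X)
c=np.array([.556,-.025])
d=np.hypot(X[...,0]-c[0],X[...,1]-c[1])
P=X[(X[...,2]>.055)&(X[...,2]<.085)&(d<.025)];print(len(P),P.mean(0).round(4),P.max(0).round(4),cv2.minEnclosingCircle(P[:,:2].astype(np.float32)*1000))
P0=P[P[:,2]>.0685];print("crown",len(P0),P0.mean(0).round(4))
B=X[(X[...,2]>.035)&(X[...,2]<.045)&(d<.1)];print(cv2.minAreaRect(B[:,:2].astype(np.float32)*1000))
m=(X[...,2]>.14)&(X[...,2]<.18)&(np.hypot(X[...,0]-.506,X[...,1]+.284)<.05);Q=X[m];print("post",len(Q))
if len(Q)>5:print(cv2.minAreaRect(Q[:,:2].astype(np.float32)*1000))
ys,xs=np.where((X[...,2]>.055)&(d<.025));y,x=int(ys.mean()),int(xs.mean());print(x,y)
cv2.imwrite("pics/w2c.png",cv2.resize(im[max(0,y-60):y+60,max(0,x-80):x+80],None,fx=4,fy=4,interpolation=2)[...,::-1])
a,T,_=shot("top")
m=(T[...,2]>.035)&(T[...,2]<.06)&(np.hypot(T[...,0]-.505,T[...,1]-.242)<.06);print("drum",T[m].mean(0).round(3),T[m][:,2].max())
m=(T[...,2]>.012)&(T[...,2]<.024)&(np.hypot(T[...,0]-.505,T[...,1]-.242)<.1);print("dish",cv2.minAreaRect(T[m][:,:2].astype(np.float32)*1000))
```

```text
285 [ 0.5564 -0.0262  0.0672] [ 0.5676 -0.0144  0.0723] ((555.8218383789062, -27.00605010986328), 12.682929039001465)
crown 105 [ 0.5561 -0.0262  0.0698]
((555.774658203125, -25.835296630859375), (119.97591400146484, 110.13903045654297), 75.28375244140625)
post 0
248 126
drum [0.505 0.246 0.045] 0.05273626342533069
dish ((504.98858642578125, 242.16363525390625), (145.3988800048828, 146.91529846191406), 2.773827314376831)
```

View pics/w2c.png

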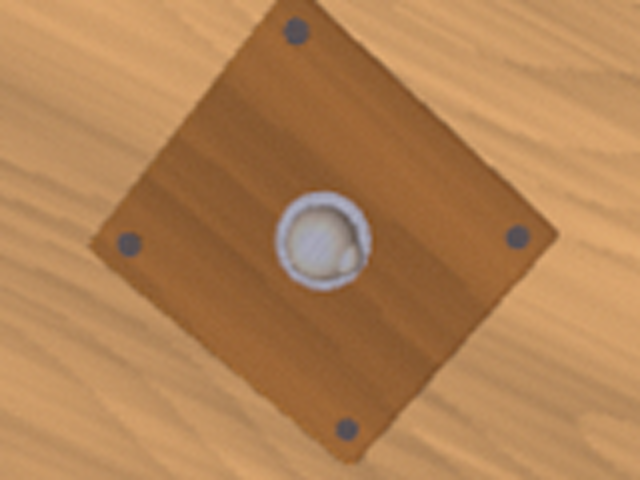

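Crop: stud head at (323,240), bump at (350,262), which is toward about -103° in world, so the block yaw is -15°. The drum stands in the dish. Next I look at the gauge from close up.

Call:
step_arm(targets=[[-1.2, -3, 0, 0, 0, -6, 1], [-1.2, -3, 0.5, 0, 0, -6, 1], [-1.2, -3, 0.5, 0, 0, -6, 1], [-1.2, -3, 0, 0, 0, -6, 1], [-1.2, -3, 0, 0, 0, -6, 1]])

```text
time: 8.17
position: [0.4447, -0.1995, 0.2611]
tool_rot: [3.14, -0.096, 0.002]
ft_force: [0.6, -0.2, 0.5]
grip_width: 0.998
grip_force: 0.0
```

Call:
step_arm(targets=[[-1.0, -3, 0, 0, 0, -6, 1], [-1.0, -3, 0, 0, 0, 0, 1], [0, 0, 0, 0, 0, 0, 1], [0, 0, 0, 0, 0, 0, 1], [0, 0, 0, 0, 0, 0, 1]])

```text
time: 8.58
position: [0.4254, -0.2583, 0.2605]
tool_rot: [-3.13, 0.253, -0.0]
ft_force: [-0.4, 0.5, 0.5]
grip_width: 0.995
grip_force: 0.0
```

Run:
```python
from h import *
im,X,st=shot("wrist","w3.png")
np.savez("w3.npz",im=im,X=X)
print(st["position"],st["tool_rot"],st["joint_positions"])
d=np.hypot(X[...,0]-.506,X[...,1]+.284)
for n,lo,hi,r in(("post",.16,.18,.04),("case",.112,.126,.08),("shoe",.006,.016,.07)):
    Q=X[(X[...,2]>lo)&(X[...,2]<hi)&(d<r)];print(n,len(Q))
    if len(Q)>5:print(Q.mean(0),cv2.minAreaRect(Q[:,:2].astype(np.float32)*1000))
```

```text
[ 0.42536642 -0.25825918  0.26054347] [-3.13040929e+00  2.53115303e-01 -4.10008121e-04] [ 0.73276465 -0.01045677 -0.23701123  1.75345239 -0.00349712  1.39845676
 -1.23579309]
post 703
[ 0.50627403 -0.28856842  0.16877989] ((506.22113037109375, -288.70086669921875), (23.957942962646484, 22.671159744262695), 80.66493225097656)
case 1841
[ 0.50630012 -0.28785667  0.12097055] ((506.3143615722656, -288.8505859375), (96.1422119140625, 28.914880752563477), 80.78318786621094)
shoe 360
[ 0.49720774 -0.28602985  0.01078956] ((506.4720153808594, -288.91326904296875), (79.2282485961914, 49.541969299316406), 80.76233673095703)
```

View pics/w3.png

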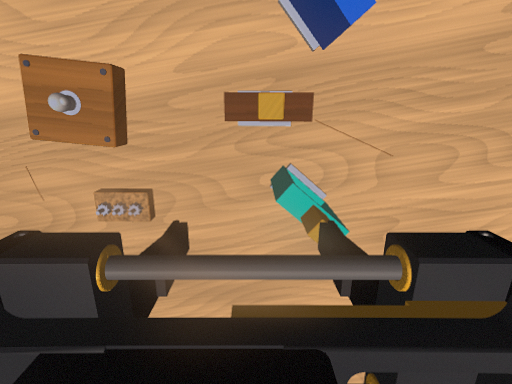

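Wrist view: walnut gauge post at (271,106), turquoise at (310,200), blue at (330,20). The tool is already aligned with the gauge at yaw -9.3°. I go in for the grasp.

Call:
step_arm(targets=[[4, -1.5, 0, 0, 0, 0, 1], [3.5, -1.3, 0, 0, 0, 0, 1], [0.6, -0.2, 0, 0, 0, 0, 1], [0, 0, -3, 0, 0, 0, 1], [0, 0, -3, 0, 0, 0, 1]])

```text
time: 9.05
position: [0.5074, -0.2882, 0.2014]
tool_rot: [3.131, -0.251, 0.007]
ft_force: [-0.0, -0.3, -1.1]
grip_width: 1.001
grip_force: 0.0
```

Call:
step_arm(targets=[[0, 0, -3, 0, 0, 0, 1], [0, 0, 0, 0, 0, 0, 1], [0, 0, 0, 0, 0, 0, 1], [0, 0, 0, 0, 0, 0, 1], [0, 0, 0, 0, 0, 0, 1]])

```text
time: 9.47
position: [0.506, -0.2901, 0.1733]
tool_rot: [3.129, -0.256, 0.006]
ft_force: [-0.5, -0.6, 0.8]
grip_width: 1.002
grip_force: 0.0
```

Call:
step_arm(targets=[[0, 0.1, -2, 0, 0, 0, 1], [0, 0, -1.5, 0, 0, 0, 1], [0, 0, -0.6, 0, 0, 0, 1], [0, 0, 0, 0, 0, 0, 0.8], [0, 0, 0, 0, 0, 0, 0.6]], force=20)

```text
time: 9.88
position: [0.505, -0.2893, 0.1309]
tool_rot: [3.13, -0.258, 0.003]
ft_force: [0.3, 0.1, 0.2]
grip_width: 0.921
grip_force: 0.0
```

Call:
step_arm(targets=[[0, 0, 0, 0, 0, 0, 0.4], [0, 0, 0, 0, 0, 0, 0.3], [0, 0, 0, 0, 0, 0, 0.2], [0, 0, 0, 0, 0, 0, 0.1], [0, 0, 0, 0, 0, 0, 0.1]])

```text
time: 10.3
position: [0.5044, -0.2891, 0.1299]
tool_rot: [3.131, -0.258, 0.001]
ft_force: [0.3, -0.0, 0.1]
grip_width: 0.555
grip_force: 0.0
```

Call:
step_arm(targets=[[0, 0, 0, 0, 0, 0, 0.1], [0, 0, 0, 0, 0, 0, 0.1], [0, 0, 0, 0, 0, 0, 0.1], [0, 0, 0, 0, 0, 0, 0.1], [0, 0, 0, 0, 0, 0, 0.1]], force=40)

```text
time: 10.72
position: [0.5043, -0.2886, 0.1294]
tool_rot: [-3.131, 0.258, 0.0]
ft_force: [0.3, 1.6, -1.1]
grip_width: 0.275
grip_force: 40.0
```

Call:
step_arm(targets=[[0, 0, 1.5, 0, 0, 0, 0.1], [0, 0, 3, 0, 0, 0, 0.1], [0, 0, 3.5, 0, 0, 0, 0.1], [0, 0, 3, 0, 0, 0, 0.1], [0, 0, 2, 0, 0, 0, 0.1]])

```text
time: 11.13
position: [0.5045, -0.2893, 0.2616]
tool_rot: [3.13, -0.258, 0.002]
ft_force: [0.6, -0.4, -5.1]
grip_width: 0.277
grip_force: 40.0
```

Call:
step_arm(targets=[[0.4, 1.5, 0, 0, 0, 5, 0.1], [0.5, 2.6, 0, 0, 0, 7, 0.1], [0.5, 2.6, 0, 0, 0, 7, 0.1], [0.5, 2.6, 0, 0, 0, 7, 0.1], [0.5, 2.6, 0, 0, 0, 7, 0.1]])

```text
time: 11.55
position: [0.5273, -0.1687, 0.2579]
tool_rot: [-3.072, -0.65, 0.004]
ft_force: [0.4, 0.0, -5.2]
grip_width: 0.274
grip_force: 40.0
```

Call:
step_arm(targets=[[0.5, 2.6, 0, 0, 0, 7, 0.1], [0.5, 2.6, 0, 0, 0, 7, 0.1], [0.5, 2.6, 0, 0, 0, 7, 0.1], [0.5, 2.6, 0, 0, 0, 7, 0.1], [0.5, 2.4, 0, 0, 0, 7, 0.1]])

```text
time: 11.97
position: [0.5524, -0.0404, 0.258]
tool_rot: [-2.733, -1.545, 0.004]
ft_force: [0.7, 0.1, -5.9]
grip_width: 0.275
grip_force: 40.0
```

Call:
step_arm(targets=[[0.3, 1.5, 0, 0, 0, 7, 0.1], [0, 0, 0, 0, 0, 7, 0.1], [0, 0, 0, 0, 0, 7, 0.1], [0, 0, 0, 0, 0, 7, 0.1], [0, 0, 0, 0, 0, 3, 0.1]])

```text
time: 12.38
position: [0.5552, -0.0271, 0.2578]
tool_rot: [-2.222, -2.218, 0.004]
ft_force: [0.6, -0.6, -6.2]
grip_width: 0.274
grip_force: 40.0
```

Call:
step_arm(targets=[[0, 0, 0, 0, 0, 0, 0.1], [0, 0, 0, 0, 0, 0, 0.1], [0, 0, 0, 0, 0, 0, 0.1], [0, 0, 0, 0, 0, 0, 0.1], [0, 0, 0, 0, 0, 0, 0.1]])

```text
time: 12.8
position: [0.5562, -0.027, 0.2594]
tool_rot: [-2.23, -2.212, 0.0]
ft_force: [-0.7, -0.1, -5.4]
grip_width: 0.272
grip_force: 40.0
```

Run:
```python
from h import *
im,Y,st=shot("side","s2.png")
np.savez("s2.npz",im=im,Y=Y,pos=st["position"])
p=ctrl.camera_params("side")
q=np.array([st["position"]+[0,0.015,-.13+.106]])
uv=cv2.projectPoints(q,np.array(p["rvec"]),np.array(p["tvec"]),np.array(p["intrinsics"]),np.array(p["distortion"]))[0].ravel();print(uv)
u,v=uv.astype(int)
cv2.imwrite("pics/s2c.png",cv2.resize(im[v-40:v+50,u-60:u+60],None,fx=6,fy=6,interpolation=2)[...,::-1])
```

```text
[250.2517794 135.8001624]
```

View pics/s2c.png

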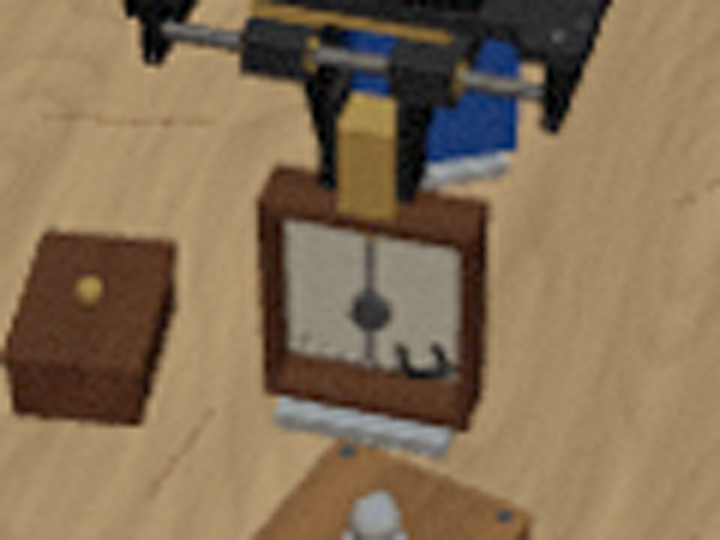

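The crop shows the pointer hanging from (370,238) to (370,365), and the fork open upwards at about (424,360), to the gauge's +y side. I measure the fork angle on the dial plane.

```bash
cat > dial.py <<'E'
from h import *
def plane(px,O,R,x0):  # pixels -> gauge (y,z) on plane gauge x = x0
    p=ctrl.camera_params("side");K,D=np.array(p["intrinsics"]),np.array(p["distortion"])
    Rc=cv2.Rodrigues(np.array(p["rvec"]))[0];C=-Rc.T@np.array(p["tvec"]).ravel()
    n=cv2.undistortPoints(np.array(px,float).reshape(-1,1,2),K,D).reshape(-1,2)
    d=np.c_[n,np.ones(len(n))]@Rc
    c=R.T@(C-O);d=d@R
    t=(x0-c[0])/d[:,0];return (c+t[:,None]*d)[:,1:]
E
python3 - <<'E'
from dial import *
z=np.load("s2.npz");im=z["im"];pos=z["pos"]
y=np.radians(89.8);R=np.array([[np.cos(y),-np.sin(y),0],[np.sin(y),np.cos(y),0],[0,0,1]])
O=pos-[0,0,.1294]+R@[.002,0,0]
g=cv2.cvtColor(im,cv2.COLOR_RGB2GRAY).astype(int)
b=lambda x,y:((x+.5)/6-.5+190,(y+.5)/6-.5+95)
for x0 in(0.0,.008,.013):
    k=plane([b(370,238),b(370,312),b(370,366),b(402,348),b(424,376),b(442,350),b(285,222),b(460,245),b(290,350),b(455,376)],O,R,x0)*1000
    print(x0,k.round(1).tolist())
    pv=k[0];r=k-pv;print(np.degrees(np.arctan2(r[1:6,0],-r[1:6,1])).round(1),np.hypot(*r.T)[1:6].round(1))
v,u=np.mgrid[148:162,250:272]
print(g[148:162,250:272])
E
```

```text
0.0 [[-1.0, 100.0], [-1.1, 57.6], [-1.3, 25.5], [13.6, 39.9], [23.9, 25.6], [32.0, 43.1], [-39.4, 100.4], [39.0, 105.1], [-38.9, 26.1], [38.2, 29.1]]
[-0.2 -0.2 13.7 18.5 30.1] [42.3 74.5 61.8 78.4 65.7]
0.008 [[1.3, 106.8], [1.2, 64.9], [1.0, 33.0], [15.8, 47.3], [26.0, 33.1], [34.0, 50.5], [-36.7, 107.3], [41.0, 111.9], [-36.2, 33.6], [40.2, 36.6]]
[-0.2 -0.2 13.7 18.5 30.1] [42.  73.9 61.3 77.8 65.1]
0.013 [[2.7, 111.1], [2.6, 69.4], [2.5, 37.7], [17.1, 51.9], [27.3, 37.8], [35.3, 55.1], [-35.1, 111.6], [42.2, 116.2], [-34.6, 38.3], [41.4, 41.3]]
[-0.2 -0.2 13.7 18.5 30.1] [41.7 73.5 61.  77.3 64.8]
[[ 48  51  48  50  73 122 142 139 138 139 138 140 140 140 144 132  92  34
   32  41  45 112]
 [ 62  50  49  71 115 138 141 141 137 135 143 136 138 140 138 131  93  35
   36  32  62 117]
 [114  80 103 135 141 141 137 142 136 139 137 138 139 137 140 124  76  34
   37  31  66 118]
 [127  86 110 142 140 138 138 137 140 139 136 139 144 144 142 124  75  44
   37  31  70 121]
 [124  84 107 139 145 121  91 113 138 140 139 125  86 112 144 125  77  42
   37  33  62 124]
 [121  84 112 143 143 118  61  62 122 141 136 118  53  63 125 125  77  46
   38  31  63 123]
 [114  83 109 140 143 125  81  53 118 139 138 141 103  26 109 129  77  35
   40  28  67 126]
 [ 96 104  91 120 143 131  91  35 108 146 143 138 103  51  63  96  75  47
   41  26  62 124]
 [ 64  77  62  74 100  84  69  31  44  83  88  80  72  42  56  63  44  44
   39  31  90 131]
 [ 52  58  57  65  59  48  52  47  16  19  15  29  36  41  65  88  69  41
   37  32  91 135]
 [ 62  69  65  68  66  67  64  61  56  59  56  55  62  70  80  83  68  46
   40  28  94 139]
 [ 60  68  68  66  66  63  67  66  67  65  66  67  63  65  69  63  45  46
   40  36  91 139]
 [ 62  68  56  63  65  59  63  68  60  66  65  65  65  65  66  63  49  42
   36  27 113 147]
 [ 62  59  59  61  61  61  67  53  60  68  60  63  61  71  67  61  45  48
   32  46 113 147]]
```

Run:
```python
from dial import *
z=np.load("s2.npz");pos=z["pos"];g=cv2.cvtColor(z["im"],cv2.COLOR_RGB2GRAY).astype(float)
y=np.radians(89.8);R=np.array([[np.cos(y),-np.sin(y),0],[np.sin(y),np.cos(y),0],[0,0,1]])
O=pos-[0,0,.1294]
pv=plane([((370.5)/6-.5+190,238.5/6-.5+95)],O,R,.008)[0]
for r in(152,153,154,155):
    o=[]
    for lo,hi in((255,259),(261,265)):
        c=np.arange(lo,hi);w=140-g[r,lo:hi].clip(0,140);o.append(((c*w).sum()/w.sum(),r))
    k=plane(o,O,R,.008)-pv;a=np.degrees(np.arctan2(k[:,0],-k[:,1]));print(r,np.round(o,1)[:,0],a.round(1),a.mean().round(1),np.hypot(*k.T).round(4))
```

```text
152 [256.1 262.1] [12.9 28.8] 20.8 [0.0594 0.0616]
153 [256.5 262.4] [13. 28.] 20.5 [0.0629 0.0649]
154 [256.6 263. ] [12.8 27.9] 20.4 [0.0663 0.0684]
155 [256.8 263.2] [12.6 27.1] 19.8 [0.0698 0.0718]
```

The mark is at about 18.5–19°, allowing for parallax between pointer and dial. I lower the gauge upright onto the stud.

Call:
step_arm(targets=[[0, 0, -1.5, 0, 0, 0, 0.1], [0, 0, -2, 0, 0, 0, 0.1], [0, 0, -1.2, 0, 0, 0, 0.1], [0, 0, -0.6, 0, 0, 0, 0.1], [0, 0, -0.3, 0, 0, 0, 0.1]])

```text
time: 13.27
position: [0.5556, -0.0271, 0.2024]
tool_rot: [-2.229, -2.212, 0.002]
ft_force: [-0.3, 1.0, -6.2]
grip_width: 0.271
grip_force: 40.0
```

Call:
step_arm(targets=[[0, 0, -0.2, 0, 0, 0, 0.1], [0, 0, -0.1, 0, 0, 0, 0.1], [0, 0, 0, 0, 0, 0, 0.1], [0, 0, 0, 0, 0, 0, 0.1], [0, 0, 0, 0, 0, 0, 0.1]])

```text
time: 13.68
position: [0.5567, -0.027, 0.2013]
tool_rot: [2.229, 2.212, 0.001]
ft_force: [-0.7, 0.2, -4.5]
grip_width: 0.275
grip_force: 40.0
```

Call:
step_arm(targets=[[0, 0, -0.2, 0, 0, 0, 0.1], [0, 0, -0.1, 0, 0, 0, 0.1], [0, 0, 0, 0, 0, 0, 0.1], [0, 0, 0, 0, 0, 0, 0.1], [0, 0, 0, 0, 0, 0, 0.1]])

```text
time: 14.1
position: [0.5567, -0.027, 0.198]
tool_rot: [2.229, 2.212, 0.001]
ft_force: [1.6, -0.5, -4.2]
grip_width: 0.275
grip_force: 40.0
```

Call:
step_arm(targets=[[0, 0, -0.1, 0, 0, 0, 0.1], [0, 0, -0.1, 0, 0, 0, 0.1], [0, 0, 0, 0, 0, 0, 0.1], [0, 0, 0, 0, 0, 0, 0.1], [0, 0, 0, 0, 0, 0, 0.1]])

```text
time: 14.52
position: [0.5566, -0.027, 0.1959]
tool_rot: [2.229, 2.213, 0.001]
ft_force: [1.7, -0.5, -2.7]
grip_width: 0.27
grip_force: 40.0
```

Call:
step_arm(targets=[[0, 0, -0.1, 0, 0, 0, 0.1], [0, 0, -0.1, 0, 0, 0, 0.1], [0, 0, 0, 0, 0, 0, 0.1], [0, 0, 0, 0, 0, 0, 0.1], [0, 0, 0, 0, 0, 0, 0.1]])

```text
time: 14.93
position: [0.5566, -0.027, 0.1938]
tool_rot: [2.229, 2.213, 0.001]
ft_force: [2.4, -0.5, -2.3]
grip_width: 0.271
grip_force: 40.0
```

Run:
```python
from h import *
f=[]
for i in range(4):
    im,Y,st=shot("side");f.append(st["ft_force"])
print(np.mean(f,0),np.std(f,0),st["position"],st["time"])
d=np.hypot(Y[...,0]-.556,Y[...,1]+.025)
u,v=0,0
cv2.imwrite("pics/s3c.png",cv2.resize(im[110:210,195:310],None,fx=6,fy=6,interpolation=2)[...,::-1])
```

```text
[ 2.07477637 -0.44326486 -1.90510705] [0.31130309 0.24194556 0.47293189] [ 0.55655948 -0.02697338  0.19377746] 15.0833
```

View pics/s3c.png

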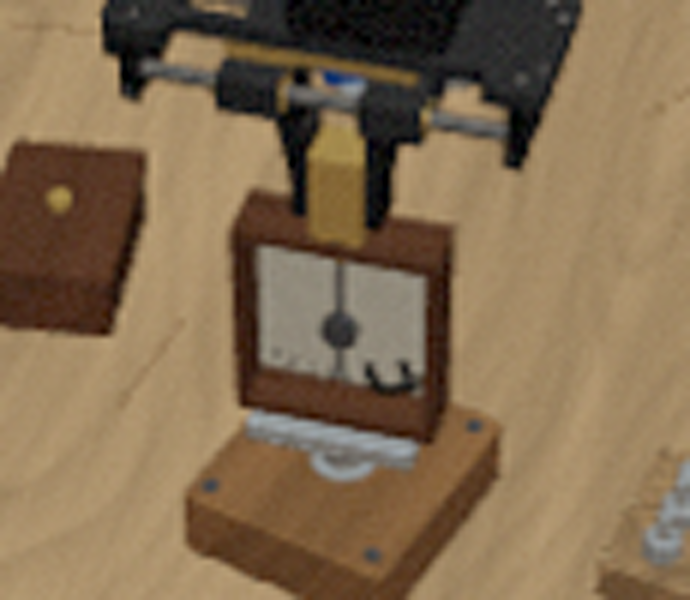

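The crop shows the gauge upright on the stud, with the pointer at (340,330) and the fork at (388,378). The press is about 3.5 N. I now rock it -18.5° about world y in rolling steps.

Call:
step_arm(targets=[[-0.42, 0, -0.01, 0, -1.85, 0, 0.1], [-0.42, 0, -0.02, 0, -1.85, 0, 0.1], [-0.42, 0, -0.03, 0, -1.85, 0, 0.1], [-0.41, 0, -0.04, 0, -1.85, 0, 0.1], [-0.41, 0, -0.05, 0, -1.85, 0, 0.1]])

```text
time: 15.55
position: [0.5351, -0.0268, 0.1921]
tool_rot: [2.145, 2.129, 0.175]
ft_force: [1.3, 0.6, -1.7]
grip_width: 0.273
grip_force: 40.0
```

Call:
step_arm(targets=[[-0.41, 0, -0.07, 0, -1.85, 0, 0.1], [-0.41, 0, -0.08, 0, -1.85, 0, 0.1], [-0.41, 0, -0.09, 0, -1.85, 0, 0.1], [-0.4, 0, -0.1, 0, -1.85, 0, 0.1], [-0.4, 0, -0.11, 0, -1.85, 0, 0.1]])

```text
time: 15.97
position: [0.5142, -0.0268, 0.1873]
tool_rot: [2.055, 2.04, 0.335]
ft_force: [0.8, -0.8, -1.8]
grip_width: 0.273
grip_force: 40.0
```

Call:
step_arm(targets=[[0, 0, 0, 0, 0, 0, 0.1], [0, 0, 0, 0, 0, 0, 0.1], [0, 0, 0, 0, 0, 0, 0.1], [0, 0, 0, 0, 0, 0, 0.1], [0, 0, 0, 0, 0, 0, 0.1]])

```text
time: 16.38
position: [0.5145, -0.0269, 0.1868]
tool_rot: [2.057, 2.042, 0.332]
ft_force: [-4.9, 0.0, -2.1]
grip_width: 0.271
grip_force: 40.0
```

Call:
step_arm(targets=[[0, 0, 0, 0, 0, 0, 0.1], [0, 0, 0, 0, 0, 0, 0.1], [0, 0, 0, 0, 0, 0, 0.1], [0, 0, 0, 0, 0, 0, 0.1], [0, 0, 0, 0, 0, 0, 0.1]])

```text
time: 16.8
position: [0.5151, -0.0268, 0.1875]
tool_rot: [2.055, 2.04, 0.335]
ft_force: [-5.2, -0.0, -1.3]
grip_width: 0.275
grip_force: 40.0
```

Call:
step_arm(targets=[[0, 0, 0, 0, 0, 0, 0.1], [0, 0, 0, 0, 0, 0, 0.1], [0, 0, 0, 0, 0, 0, 0.1], [0, 0, 0, 0, 0, 0, 0.1], [0, 0, 0, 0, 0, 0, 0.1]])

```text
time: 17.22
position: [0.5151, -0.0269, 0.1876]
tool_rot: [2.055, 2.04, 0.335]
ft_force: [-4.6, 0.1, -1.2]
grip_width: 0.271
grip_force: 40.0
```

Run:
```python
from h import *
f=[]
for i in range(4):
    im,Y,st=shot("side");f.append(st["ft_force"])
R=cv2.Rodrigues(np.array(st["tool_rot"]))[0]
print(np.mean(f,0),st["position"],st["time"],"toolz",R[:,2],"lean",np.degrees(np.arctan2(R[0,2],-R[2,2])))
print("foot",st["position"]+R@[0.00,0,.1294],st["torque"])
np.savez("s4.npz",im=im,Y=Y)
cv2.imwrite("pics/s4c.png",cv2.resize(im[110:210,195:310],None,fx=6,fy=6,interpolation=2)[...,::-1])
```

```text
[-4.78148966 -0.07124577 -1.82175134] [ 0.51511819 -0.0269085   0.18755829] 17.3667 toolz [ 3.17283698e-01  6.82616626e-05 -9.48330665e-01] lean 18.498733808314196
foot [ 0.5561747  -0.02689967  0.0648443 ] [0.11455088 2.00494606 0.02055938]
```

View pics/s4c.png

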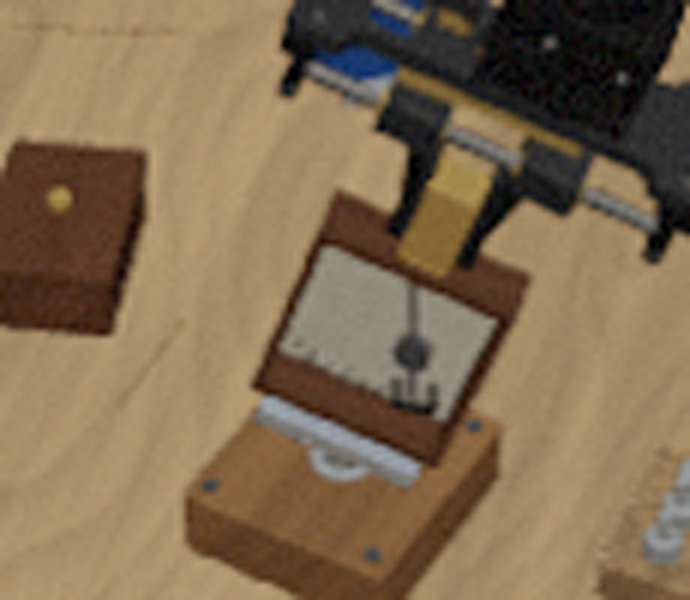

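The pointer, at (412,385), sits in the gap between the prongs at (393,390) and (434,395). I relieve the small sideways load, which is about 5 N.

Call:
step_arm(targets=[[-0.1, 0, 0, 0, 0, 0, 0.1], [0, 0, 0, 0, 0, 0, 0.1], [0, 0, 0, 0, 0, 0, 0.1], [0, 0, 0, 0, 0, 0, 0.1], [0, 0, 0, 0, 0, 0, 0.1]])

```text
time: 17.83
position: [0.5147, -0.027, 0.188]
tool_rot: [2.054, 2.039, 0.336]
ft_force: [-2.0, 1.0, -1.9]
grip_width: 0.276
grip_force: 40.0
```

Call:
step_arm(targets=[[0, 0, 0, 0, 0, 0, 0.1], [0, 0, 0, 0, 0, 0, 0.1], [0, 0, 0, 0, 0, 0, 0.1], [0, 0, 0, 0, 0, 0, 0.1], [0, 0, 0, 0, 0, 0, 0.1]])

```text
time: 18.25
position: [0.5145, -0.027, 0.1878]
tool_rot: [2.054, 2.039, 0.336]
ft_force: [-2.5, 0.6, -2.3]
grip_width: 0.271
grip_force: 40.0
```

Run:
```python
from h import *
f=[]
for i in range(4):
    im,Y,st=shot("side");f.append(st["ft_force"])
print(np.mean(f,0),st["position"],st["torque"])
g=cv2.cvtColor(im,cv2.COLOR_RGB2GRAY)
print(g[170:180,256:272])
T=shot("top")[1];z=np.load("s0.npz")["X"]
for n,c in(("box",(.745,-.154)),("tin",(.745,.206)),("cork",(.396,-.039)),("drum",(.505,.245))):
    for X in(z,T):
        m=(np.hypot(X[...,0]-c[0],X[...,1]-c[1])<.085)&(X[...,2]>(.03 if n=="drum" else .015));print(n,X[m].mean(0).round(4) if m.any() else None)
```

```text
[-1.63740259  0.90636352 -1.53313037] [ 0.5145039  -0.02697791  0.18781249] [0.1066106  0.70041631 0.09811889]
[[134 142 140 141 122  70  47  54  46  54  88 130 140 143 139 141]
 [140 138 136 138 138 129  96  57  56  81 117 142 139 140 140 142]
 [141 140 141 139 124 124 133  88 102 137 141 142 142 141 137 138]
 [131 141 143 130  95  84 120  97 111 144 131 120 128 140 139 134]
 [109 125 123 120  79  78 110  87 110 143 107  63 115 140 141 119]
 [ 70  67  94 126  86  80 110  86 116 146 106  66 125 144 133  88]
 [ 64  56  66  73  49  44  82  74  92 126  91  52 120 145 118  56]
 [ 69  66  67  52  32  30  32  28  32  66  52  52 117 134  98  29]
 [ 65  64  64  65  66  63  51  48  40  23  13  79 132 124  59  39]
 [ 65  63  66  64  60  70  62  59  61  55  65 102 131  96  32  39]]
box [ 0.7443 -0.153   0.0443]
box [ 0.7443 -0.1525  0.0443]
tin [0.7428 0.2048 0.0567]
tin [0.7429 0.2049 0.0567]
cork [ 0.3955 -0.0395  0.026 ]
cork [ 0.3825 -0.0205  0.5683]
drum None
drum [0.5044 0.2455 0.0443]
```

```bash
python3 -c "
from bench import ctrl
print(ctrl.close_job())"
```

```text
the job is handed in; nothing more can be done
None
```

I've handed the job in: the drum stands in the boxwood dish. The gauge is held gripped at an 18.5° lean on the stud, pressed with about 3.7 N, with its pointer between the prongs. The walnut box and tin haven't moved; the arm hid the cork block from the top camera at the end, but nothing was seen touching it.

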